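# Hold the bolt behind the bracket while the nut runner turns

### The job

The small nut runner on the fixture is turning, and the bolt creeps round with the nut. First swing the magnifier lamp about a quarter turn to either side, clear of the bracket; then reach down into the gap behind the bracket, grip the hexagonal bolt head between the fingers and hold it so that it stops turning. Finish while still holding it, with the lamp left clear and the other things on the desk left where they are.

Things in the scene. Friction and masses are not known exactly. Their poses are not given: they have to be found in the camera images.
- fixture: Assembly fixture fixed to the desk: aluminium base plate (x -150 to 75 mm, 160 wide, 12 thick), olive printed U-shaped bracket, and in front of it a black nut runner (lying cylinder, top at 97 mm). Origin on the desk under the middle of the bracket plate's rear face; x points from the nut runner through the plate to the gap behind it, y along the gap, z up.
- bracket_top (a point): Middle of the bracket plate's top edge at its rear face, 113 mm above the desk, right above the fixture's origin. The plate is 8 mm thick (fixture x -8 to 0 mm) and 100 mm wide in y.
- rear_wall_top (a point): Middle of the top edge of the gap's rear wall at its inner face, 95 mm above the desk, 50 mm behind the bracket plate (fixture x 50 mm). The wall is 6 mm thick, 100 mm wide. The gap between plate and wall is 50 mm wide, open at the top and at both y ends; its floor is 18 mm above the desk.
- bolt_head (a point): Steel hexagonal bolt head in the gap, seen from above once the lamp is clear: 30 mm across flats, 34.6 across corners, 18 thick. Origin at its centre: fixture x 17 mm (it fills 8 to 26 mm behind the plate), y 0, 75 mm above the desk. A 20 mm shank joins it to the plate. Its x axis is the bolt's axis, parallel to the fixture's x; its y axis is normal to a pair of flats.
- bolt (a joint): Angle of the bolt about the fixture's x axis in rad; 0 = a pair of flats upright, facing +y and -y (repeats every 1.047). The nut runner drags it round at about 0.06 rad/s with a torque of about 0.12 N m whenever nothing holds it; it never stops by itself.
- lamp_arm (a joint): Angle of the lamp's swing arm about its upright hinge in rad, growing anticlockwise seen from above; about 0 = lamp over the gap; stops at -1.75 and +1.75. Friction holds it where it is left (about 0.15 N m, 1.2 N at the knob).
- lamp_knob (a point): On the lamp's grip: a black upright round grip, 18 mm in diameter, 203 to 248 mm above the desk, standing on the lamp's white disc; this point is on its axis at 232 mm, 130 mm from the hinge axis. The disc is 80 mm in diameter, 185 to 203 mm above the desk; the bar from hinge to disc is 18 mm wide, its top at 201 mm.
- lamp_hinge (a point): Point on the lamp's upright hinge axis, at the same height as lamp_knob (232 mm). The post below it, 20 mm in diameter with a 90 mm round foot, stands behind the fixture and ends with its hub at 206 mm above the desk.
- funnel: Bystander: loose olive printed funnel, 68 mm diameter at the rim, 55 mm high; origin under its centre.
- cutters: Bystander: loose flush cutters with blue handles, about 105 mm long, 12 mm high; origin on the underside near the pivot.
- hub: Bystander: loose olive printed hub, 84 mm over its three feet, 40 mm high; origin under its centre.
Not all that is in view belongs to the job. Leave any pink or yellow look-alike of the part that bears lamp_arm alone.

How it is judged (in metres and radians):
On the way, in this order (a step that is already met when the one before it is completed fails the run):
1. the lamp is swung clear to one side ((value of joint lamp_arm above 1.1 rad or value of joint lamp_arm below -1.1 rad)), for 0.2 s.
2. the bolt head is gripped between the fingers (contact force between the fingers and bolt above 3 N and distance between the grasp point and bolt_head below 0.03 m and y of the grasp point in the frame of fixture between -0.012 and 0.012 m), for 0.2 s.
At the end, for the whole second after the job is handed in: The fingers grip the bolt head (over 3 N; grasp point within 30 mm of its centre, within 12 mm of it along the gap), the bolt turns slower than 0.015 rad/s, the lamp arm rests over 1.1 rad to one side (under 0.05 rad/s), and funnel, cutters and hub are within 30 mm of their places (all of step 2 and (value of joint lamp_arm above 1.1 rad or value of joint lamp_arm below -1.1 rad) and velocity of joint bolt between -0.015 and 0.015 rad/s and velocity of joint lamp_arm between -0.05 and 0.05 rad/s and distance of each of funnel, cutters, hub from where it was at the start of the episode below 0.03 m); the arm keeps its last pose, push and grip.
It fails at once if a bystander is pushed more than 30 mm from its place (distance of any of funnel, cutters, hub from where it was at the start of the episode above 0.03 m).
It also fails if it takes over 48 s, if anything falls off the work surface, if the arm or the gripper's body presses on something with over 40 N, if the wrist force passes 120 N, or if a joint passes its speed limit or range.

### The arm

A 6-joint arm with a two-finger parallel gripper is mounted at the origin on the work surface. World frame = base frame: x ahead of the robot, y to its left, z up, the work surface at z = 0. Lengths are in m, angles in degrees, forces in N, time in s.
With the tool pointing down it reaches from about 0.3 to 0.85 m from the base axis. Payload 4.2 kg.
Tool frame: the origin (TCP) lies at the very end of the fingers, on their centre line; the grasp point (between the pads) lies 19 mm behind it; z points along the fingers, y is the line along which they close (so a half turn about z gives the same grasp; the last joint's range is limited). The gripper opens to 91 mm and grips with 3 to 60 N. Pads are 32 mm wide; open, the fingers measure 118 mm over their backs; the gripper's body (76 mm by 178 mm) begins 60 mm behind the grasp point.
Start: joints at [68.125, 18.312, 89.639, -0, 72.044, -1.146], TCP at [0.204, 0.538, 0.176] pointing down, gripper open.
Joint ranges: [-177.97, 177.97], [-48.28, 115.42], [12.27, 149.76], [-77.06, 257.06], [2.81, 150.46], [-146.56, 146.56]. Speed limits (degrees/s): [147.25, 147.25, 180, 180, 180, 180].

### API

Orientations are given as a 3x3 rotation matrix whose columns are the frame's x, y, z axes.
In Python, from station import manip gives the robot as it stands.
- The arm moves only by the shell command python3 -m jog 'ROWS' [FORCE]. ROWS is JSON, a list that holds one entry, the list of rows, each a list of 5 numbers: the closure, from -1 (fully open) to 1 (shut), then the shift along the tool's x, y, z in units of 300 mm (1.0 is 300 mm), then the turn about the tool's z in units of 180 degrees (1.0 is 180 degrees). A call has 1 to 20 rows; each row is the pose to reach, as a shift and turn from the pose commanded when the call began, along the tool's axes at that moment, turning the shorter way round; what a row does not reach only later rows make up. A row lasts 1/10 s, in which the tool goes at most 50 mm and 8.59 degrees, less where a joint would pass 70% of its speed; a pose out of reach is approached as far as the arm can. A call with a number of a shift or a turn outside -1 to 1 is refused whole. A call with a gripper value outside its range is refused whole. The fingers move at their own pace and stop on an object; FORCE is the grip in N (left out, the last holds). Time passes only in rows, so rows that repeat a pose let the fingers close. It gives the time, the measured TCP pose, the force, the opening and the grip force at its end, in the units of the state.
- manip.observe(): the state, without advancing time (a new reading comes with each control period).
- manip.capture(name): name is "side" or "top"; returns (picture, depth): 400x640x3 uint8, blue, green, red; 400x640 float32, m along the optical axis (not along the pixel's ray), 0 where there is no reading.
- manip.camera_model(name): a dict with "camera_matrix" (3x3 intrinsics, pixels), "xyz" and "attitude" of the camera in the world. Camera axes: x right, y down, z forward; pixel columns grow to the right and rows downward; lengths in m; the calibration is good to about 2 mm. A picture is of the moment at which its call begins. camera_model takes no time and is no camera call.
- manip.hand_in(): hands the job in; it is judged then, once.
The state is a dict: "time_s": time; "q": joint angles; "qvel": joint speeds; "joint_torque": joint torques, N m; "eef_pos": TCP position; "eef_rot": TCP orientation; "contact_force": force on the tool from outside, world axes, zero at the start; "moment": the same for the moment, N m; "width": finger opening in m; "gripper_force": force on a finger pad.
Only numpy, scipy, OpenCV 4.12 (cv2) and the standard library are available. Lean on these libraries where they do the work, as an engineer would, in place of code of your own. Each camera call takes 0.05 s, during which the arm holds its last target. There are 200 camera calls.

## Working session

There is one attempt and no reset: what is moved stays moved. The work goes in short steps, Python scripts to look and compute and a shell command to move; the robot and the scene stay as the last step left them, time stands still between calls to the robot, and variables do not carry over. Pictures are saved under pics/ and viewed, at most 10 in all, crops included, and the job is handed in when it is done.

```bash
mkdir -p pics; cat > h.py <<'E'
from station import manip
import numpy as np, cv2
def cap(n,save=None):
    im,d=manip.capture(n)
    if save: cv2.imwrite('pics/'+save,im); np.save('pics/'+save+'.npy',d)
    return im,d
def world(n,u,v,z):
    m=manip.camera_model(n);K=np.array(m['camera_matrix']);R=np.array(m['attitude'])
    return R@(np.linalg.inv(K)@[u,v,1]*z)+np.array(m['xyz'])
def onz(n,u,v,h):
    m=manip.camera_model(n);K=np.array(m['camera_matrix']);R=np.array(m['attitude']);c=np.array(m['xyz'])
    r=R@(np.linalg.inv(K)@[u,v,1]);return c+r*(h-c[2])/r[2]
E
python3 - <<'E'
from h import *
for n in('top','side'):
    cap(n,n+'1.png');m=manip.camera_model(n);print(n,np.round(m['xyz'],3),np.round(m['attitude'],2).tolist(),np.round(m['camera_matrix'],0).tolist())
s=manip.observe();print(s['time_s'],np.round(s['eef_pos'],3),np.round(s['eef_rot'],2).tolist())
E
```

```text
top [ 0.5   -0.012  1.388] [[-0.02, -1.0, 0.06], [-1.0, 0.02, -0.0], [0.0, -0.06, -1.0]] [[518.0, 0.0, 311.0], [0.0, 518.0, 201.0], [0.0, 0.0, 1.0]]
side [ 0.177 -0.697  0.83 ] [[0.86, -0.33, 0.39], [-0.51, -0.55, 0.66], [-0.0, -0.77, -0.64]] [[431.0, 0.0, 322.0], [0.0, 431.0, 194.0], [0.0, 0.0, 1.0]]
0.1 [0.203 0.537 0.176] [[-0.94, 0.35, -0.0], [0.35, 0.94, -0.0], [0.0, -0.0, -1.0]]
```

View pics/top1.png

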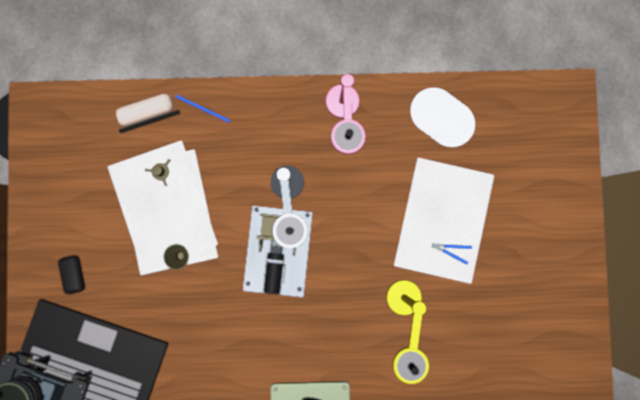

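View pics/side1.png

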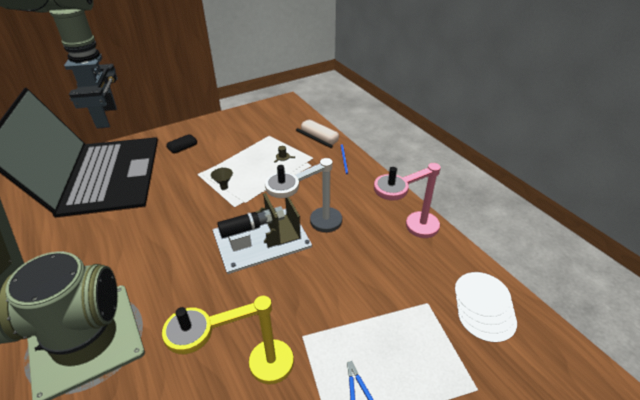

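Top view: there are three lamps, white with its disc at (289,231) and hinge at (283,174), pink at (348,135), and yellow at (411,367). Only the white one stands behind the fixture with its disc over the gap, so it fits. The funnel is at (176,257), the hub at (160,172) and the cutters at (455,250). I'll confirm in an enlarged crop.

```bash
python3 - <<'E'
from h import *
im=cv2.imread('pics/top1.png');c=im[150:310,220:340];cv2.imwrite('pics/c1.png',cv2.resize(c,None,fx=3.75*1.2,fy=3.75,interpolation=cv2.INTER_CUBIC) if 0 else cv2.resize(c,None,fx=3.75,fy=3.75,interpolation=cv2.INTER_CUBIC))
E
```

```text
(no output)
```

View pics/c1.png

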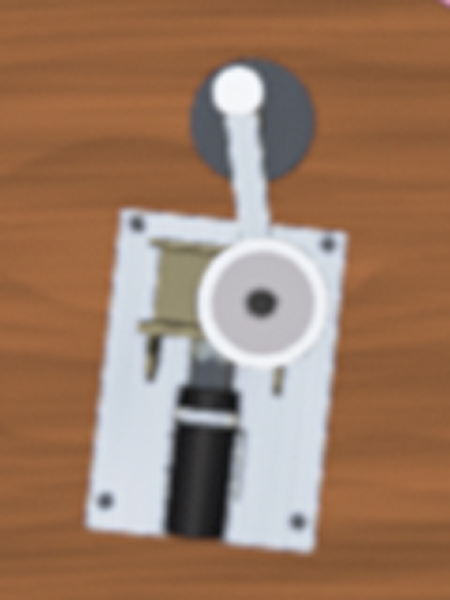

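The crop confirms it: white disc with black knob at (289.9,230.8), hub at (283.5,174.3), olive gap half hidden beneath.

```bash
python3 - <<'E'
from h import *
p=lambda u,v,h:onz('top',220+u/3.75,150+v/3.75,h)
C=[p(*c,.012)[:2] for c in((120,208),(348,233),(313,552),(87,527))]
TL,TR,BR,BL=C
print(np.round(C,3).tolist(),[np.linalg.norm(a-b).round(3) for a,b in((TL,TR),(TR,BR),(BR,BL),(BL,TL))])
ax=(TL+TR-BL-BR);ax/=np.linalg.norm(ax);ce=sum(C)/4
O=ce+ax*.0375;ay=np.array([-ax[1],ax[0]])
print('yaw',np.degrees(np.arctan2(ax[1],ax[0])),'O',O,'bolt',O+ax*.017)
k=p(262,303,.248);h=p(238,91,.206);print('knob',k,'hinge',h,np.linalg.norm((k-h)[:2]))
d=np.load('pics/top1.png.npy')
print([np.round(world('top',u,v,d[v,u]),3).tolist() for u,v in((290,231),(283,174),(283,230),(267,225),(176,257),(160,172),(440,247))])
b=p(158,330,.113);print('plate left end',(b[:2]-O)@ax,(b[:2]-O)@ay)
E
```

```text
[[0.568, 0.142], [0.547, -0.02], [0.323, 0.01], [0.345, 0.169]] [np.float64(0.163), np.float64(0.226), np.float64(0.16), np.float64(0.226)]
yaw -7.260417053755469 O [0.48299719 0.07041992] bolt [0.49986088 0.06827148]
knob [0.49892516 0.03304048 0.248     ] hinge [0.62870769 0.04659046 0.206     ] 0.13048795751615833
[[0.498, 0.033, 0.25], [0.629, 0.048, 0.208], [0.501, 0.051, 0.202], [0.516, 0.102, 0.017], [0.437, 0.343, 0.019], [0.66, 0.378, 0.039], [0.446, -0.355, 0.009]]
plate left end -0.004788406992710737 0.036093106458893756
```

```bash
python3 -m jog '[[[-1,0,0,-0.2,0],[-1,0,0,-0.4,0],[-1,-0.2,-0.16,-0.48,-0.04],[-1,-0.4,-0.32,-0.48,-0.073],[-1,-0.6,-0.48,-0.48,-0.073],[-1,-0.758,-0.618,-0.48,-0.073],[-1,-0.758,-0.618,-0.48,-0.073],[-1,-0.758,-0.618,-0.48,-0.073],[-1,-0.758,-0.618,-0.48,-0.073]]]' 10
python3 - <<'E'
from h import *
s=manip.observe();R=np.array(s['eef_rot']);print(np.round(R,3).tolist(),R.T@(np.array([.499,.033,.32])-s['eef_pos'])/.3)
E
```

```text
time_s: 1.0
eef_pos: [0.3527, 0.2793, 0.3207]
eef_rot: [[-0.99, 0.139, 0.002], [0.139, 0.99, -0.002], [-0.002, -0.002, -1.0]]
contact_force: [-0.8, 0.5, -0.1]
width: 0.0912
gripper_force: 0.0
[[-0.99, 0.139, 0.002], [0.139, 0.99, -0.002], [-0.002, -0.002, -1.0]] [-0.59731248 -0.74509707  0.00456308]
```

```bash
python3 -m jog '[[[-1,-0.15,-0.19,0,0],[-1,-0.3,-0.37,0,0],[-1,-0.45,-0.56,0,0],[-1,-0.6,-0.745,0,0],[-1,-0.597,-0.745,0,0],[-1,-0.597,-0.745,0,0],[-1,-0.597,-0.745,0,0],[-1,-0.597,-0.745,0.1,0],[-1,-0.597,-0.745,0.2,0],[-1,-0.597,-0.745,0.3,0],[-1,-0.597,-0.745,0.355,0],[-1,-0.597,-0.745,0.355,0],[1,-0.597,-0.745,0.355,0],[1,-0.597,-0.745,0.355,0],[1,-0.597,-0.745,0.355,0],[1,-0.597,-0.745,0.355,0],[1,-0.597,-0.745,0.355,0],[1,-0.597,-0.745,0.355,0],[1,-0.597,-0.745,0.355,0],[1,-0.597,-0.745,0.355,0]]]' 10
python3 - <<'E'
from h import *
s=manip.observe();R=np.array(s['eef_rot']);P=np.array(s['eef_pos']);H=np.array([.629,.047])
r=P[:2]-H;print(np.round(R,3).tolist(),np.linalg.norm(r),s['time_s'])
a0=np.arctan2(r[1],r[0])
for i in range(1,13):
    a=np.radians(88)*i/12;c,n=np.cos(-a),np.sin(-a)
    q=H+np.array([[c,-n],[n,c]])@r-P[:2]
    print(np.round(R.T@[*q,0]/.3,3)[:2],round(88*i/12/180,3))
E
```

```text
time_s: 3.0
eef_pos: [0.4986, 0.0387, 0.2138]
eef_rot: [[-0.991, 0.132, 0.0], [0.132, 0.991, 0.0], [0.0, 0.0, -1.0]]
contact_force: [0.8, 0.3, 0.1]
width: 0.0298
gripper_force: 0.0
[[-0.991, 0.132, 0.0], [0.132, 0.991, 0.0], [0.0, 0.0, -1.0]] 0.1306732186565233 3.0
[0.007 0.055] 0.041
[0.008 0.111] 0.081
[0.001 0.166] 0.122
[-0.013  0.22 ] 0.163
[-0.034  0.272] 0.204
[-0.061  0.321] 0.244
[-0.094  0.365] 0.285
[-0.132  0.406] 0.326
[-0.176  0.441] 0.367
[-0.223  0.47 ] 0.407
[-0.274  0.493] 0.448
[-0.327  0.509] 0.489
```

```bash
python3 -m jog '[[[1,0,0,0,0],[1,0,0,0,0],[1,0,0,0,0],[1,0,0,0,0],[1,0.007,0.055,0,0.041],[1,0.008,0.111,0,0.081],[1,0.001,0.166,0,0.122],[1,-0.013,0.22,0,0.163],[1,-0.034,0.272,0,0.204],[1,-0.061,0.321,0,0.244],[1,-0.094,0.365,0,0.285],[1,-0.132,0.406,0,0.326],[1,-0.176,0.441,0,0.367],[1,-0.223,0.47,0,0.407],[1,-0.274,0.493,0,0.448],[1,-0.327,0.509,0,0.489],[1,-0.327,0.509,0,0.489],[1,-0.327,0.509,0,0.489],[1,-0.327,0.509,0,0.489]]]' 10
```

```text
time_s: 4.9
eef_pos: [0.6152, 0.1769, 0.2139]
eef_rot: [[0.096, 0.995, -0.001], [0.995, -0.096, -0.0], [-0.0, -0.001, -1.0]]
contact_force: [-1.1, 0.3, 0.2]
width: 0.0006
gripper_force: 0.0
```

The fingers closed on nothing, so I'll look.

```bash
python3 - <<'E'
from h import *
a,_=cap('top','top2.png');b,_=cap('side','side2.png')
A=cv2.resize(a[120:320,210:370],None,fx=2.5,fy=2.5,interpolation=cv2.INTER_CUBIC)
B=cv2.resize(b[60:260,190:350],None,fx=2.5,fy=2.5,interpolation=cv2.INTER_CUBIC)
cv2.imwrite('pics/c2.png',np.hstack([A,B]))
E
```

```text
(no output)
```

View pics/c2.png

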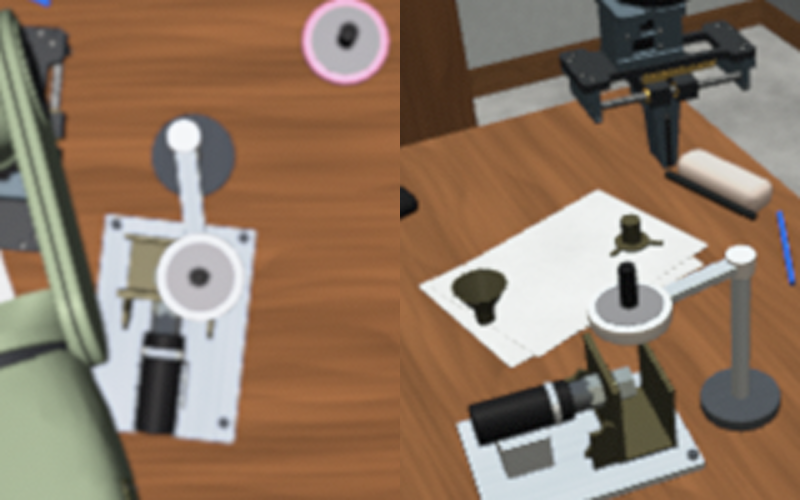

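```bash
python3 - <<'E'
from h import *
def proj(n,p):
    m=manip.camera_model(n);K=np.array(m['camera_matrix']);R=np.array(m['attitude']);c=R.T@(np.array(p)-m['xyz']);q=K@c;return np.round(q[:2]/q[2],1)
s=manip.observe();print(s['time_s'],s['eef_pos'],s['q'])
print('tcp',proj('side',s['eef_pos']),proj('top',s['eef_pos']))
for p in([.499,.033,.248],[.629,.047,.206],[.499,.033,.203]):print(p,proj('side',p),proj('top',p))
d=np.load('pics/side2.png.npy')
print([np.round(world('side',u,v,d[v,u]),3).tolist() for u,v in((281,172),(281,167),(486-190,160),(295,120))])
E
```

```text
5.0 [0.61536433 0.17693987 0.21418429] [1.50100455e+01 2.32624727e+01 7.66409517e+01 4.75786922e-03
 8.00944638e+01 2.05651807e+01]
tcp [295.6 135.6] [226.1 181.1]
[0.499, 0.033, 0.248] [279.7 166.4] [289.9 230.8]
[0.629, 0.047, 0.206] [325.4 161.1] [283.3 174.1]
[0.499, 0.033, 0.203] [281.  181.9] [290.7 230.7]
[[0.497, 0.023, 0.239], [0.5, 0.029, 0.248], [0.698, 0.348, 0.0], [0.605, 0.156, 0.275]]
```

```bash
python3 - <<'E'
from h import *
d=np.load('pics/side2.png.npy')
for v in range(112,142,2):print(v,[np.round(world('side',u,v,d[v,u]),3).tolist() for u in(292,297)])
E
```

```text
112 [[0.601, 0.163, 0.295], [0.614, 0.16, 0.293]]
114 [[0.603, 0.166, 0.288], [0.614, 0.159, 0.288]]
116 [[0.603, 0.167, 0.282], [0.613, 0.159, 0.283]]
118 [[0.604, 0.17, 0.274], [0.612, 0.158, 0.277]]
120 [[0.604, 0.171, 0.268], [0.612, 0.158, 0.272]]
122 [[0.605, 0.172, 0.261], [0.611, 0.157, 0.267]]
124 [[0.793, 0.557, 0.001], [0.612, 0.158, 0.26]]
126 [[0.79, 0.552, -0.004], [0.61, 0.155, 0.256]]
128 [[0.782, 0.535, -0.001], [0.795, 0.521, 0.002]]
130 [[0.773, 0.518, 0.002], [0.774, 0.48, 0.021]]
132 [[0.767, 0.508, 0.001], [0.786, 0.504, -0.003]]
134 [[0.76, 0.494, 0.002], [0.777, 0.487, 0.001]]
136 [[0.757, 0.488, -0.002], [0.772, 0.478, -0.001]]
138 [[0.75, 0.475, -0.001], [0.766, 0.467, -0.002]]
140 [[0.744, 0.463, -0.001], [0.759, 0.454, -0.001]]
```

```bash
python3 - <<'E'
from h import *
def proj(n,p):
    m=manip.camera_model(n);K=np.array(m['camera_matrix']);R=np.array(m['attitude']);c=R.T@(np.array(p)-m['xyz']);q=K@c;return np.round(q[:2]/q[2],1)
print(proj('side',[.203,.537,.176]))
d=np.load('pics/side1.png.npy')
for v in range(105,136,3):print(v,[np.round(world('side',u,v,d[v,u]),3).tolist() for u in(92,98,104,110)])
E
```

```text
[110.9 129.2]
105 [[0.179, 0.456, 0.298], [0.192, 0.455, 0.294], [0.206, 0.446, 0.295], [0.224, 0.576, 0.23]]
108 [[0.176, 0.481, 0.278], [0.19, 0.476, 0.277], [0.206, 0.583, 0.222], [0.221, 0.577, 0.22]]
111 [[0.174, 0.483, 0.269], [0.187, 0.479, 0.267], [0.201, 0.48, 0.263], [0.236, 1.129, -0.056]]
114 [[0.171, 0.485, 0.26], [0.185, 0.479, 0.259], [0.199, 0.474, 0.257], [0.232, 1.127, -0.069]]
117 [[0.169, 0.488, 0.25], [0.182, 0.481, 0.25], [0.196, 0.476, 0.248], [0.228, 1.119, -0.078]]
120 [[0.16, 1.124, -0.074], [0.18, 0.486, 0.239], [0.194, 0.482, 0.237], [0.224, 1.116, -0.089]]
123 [[0.156, 1.128, -0.089], [0.177, 0.482, 0.232], [0.191, 0.482, 0.228], [0.22, 1.125, -0.107]]
126 [[0.152, 1.113, -0.094], [0.174, 0.485, 0.223], [0.188, 0.483, 0.219], [0.203, 0.487, 0.213]]
129 [[0.147, 1.12, -0.111], [0.169, 1.119, -0.117], [0.19, 1.121, -0.125], [0.212, 1.122, -0.132]]
132 [[0.143, 1.122, -0.125], [0.164, 1.125, -0.133], [0.186, 1.12, -0.137], [0.208, 1.124, -0.147]]
135 [[0.139, 1.115, -0.134], [0.16, 1.124, -0.146], [0.182, 1.123, -0.153], [0.204, 1.12, -0.158]]
```

The real fingertips sit about 38 mm higher than the reported TCP. The side depth shows this both at the start and now, and the lamp and desk heights check out. So the fingers closed above the knob. I'll go back and descend 38 mm deeper.

```bash
python3 -m jog '[[[-1,0,0,-0.1,0],[-1,0,0,-0.17,0],[-1,-0.1,-0.07,-0.17,-0.045],[-1,-0.2,-0.13,-0.17,-0.09],[-1,-0.3,-0.2,-0.17,-0.135],[-1,-0.4,-0.26,-0.17,-0.18],[-1,-0.515,-0.339,-0.17,-0.225],[-1,-0.515,-0.339,-0.17,-0.27],[-1,-0.515,-0.339,-0.17,-0.315],[-1,-0.515,-0.339,-0.17,-0.36],[-1,-0.515,-0.339,-0.17,-0.405],[-1,-0.515,-0.339,-0.17,-0.45],[-1,-0.515,-0.339,-0.17,-0.489],[-1,-0.515,-0.339,-0.17,-0.489],[-1,-0.515,-0.339,-0.08,-0.489],[-1,-0.515,-0.339,0,-0.489],[-1,-0.515,-0.339,0.07,-0.489],[-1,-0.515,-0.339,0.12,-0.489],[-1,-0.515,-0.339,0.12,-0.489],[-1,-0.515,-0.339,0.12,-0.489]]]' 10
```

```text
time_s: 7.0
eef_pos: [0.4998, 0.0333, 0.1784]
eef_rot: [[-0.991, 0.133, 0.001], [0.133, 0.991, 0.0], [-0.001, 0.0, -1.0]]
contact_force: [0.3, -0.2, 0.4]
width: 0.091
gripper_force: 0.0
```

```bash
python3 -m jog '[[[1,0,0,0,0],[1,0,0,0,0],[1,0,0,0,0],[1,0,0,0,0],[1,0,0,0,0],[1,0,0,0,0],[1,0,0,0,0],[1,0,0,0,0],[1,0,0,0,0],[1,0,0,0,0],[1,0,0,0,0],[1,0,0,0,0]]]' 10
```

```text
time_s: 8.2
eef_pos: [0.5, 0.0335, 0.1779]
eef_rot: [[-0.991, 0.132, 0.001], [0.132, 0.991, 0.0], [-0.001, 0.001, -1.0]]
contact_force: [1.1, 2.2, -1.2]
width: 0.0177
gripper_force: 10.0
```

```bash
python3 - <<'E'
from h import *
s=manip.observe();R=np.array(s['eef_rot']);P=np.array(s['eef_pos']);H=np.array([.629,.047]);r=P[:2]-H
for i in range(1,15):
    a=np.radians(90)*i/14;c,n=np.cos(-a),np.sin(-a)
    print((np.round(R.T@[*(H+np.array([[c,-n],[n,c]])@r-P[:2]),0]/.3,3)[:2]).tolist(),round(90*i/14/180,3))
E
```

```text
[0.009, 0.048] 0.036
[0.012, 0.096] 0.071
[0.01, 0.144] 0.107
[0.002, 0.192] 0.143
[-0.011, 0.239] 0.179
[-0.029, 0.284] 0.214
[-0.051, 0.327] 0.25
[-0.079, 0.367] 0.286
[-0.111, 0.403] 0.321
[-0.147, 0.436] 0.357
[-0.186, 0.464] 0.393
[-0.228, 0.488] 0.429
[-0.273, 0.507] 0.464
[-0.319, 0.521] 0.5
```

```bash
python3 -m jog '[[[1,0.009,0.048,0,0.036],[1,0.012,0.096,0,0.071],[1,0.01,0.144,0,0.107],[1,0.002,0.192,0,0.143],[1,-0.011,0.239,0,0.179],[1,-0.029,0.284,0,0.214],[1,-0.051,0.327,0,0.25],[1,-0.079,0.367,0,0.286],[1,-0.111,0.403,0,0.321],[1,-0.147,0.436,0,0.357],[1,-0.186,0.464,0,0.393],[1,-0.228,0.488,0,0.429],[1,-0.273,0.507,0,0.464],[1,-0.319,0.521,0,0.5],[1,-0.319,0.521,0,0.5],[1,-0.319,0.521,0,0.5],[1,-0.319,0.521,0,0.5],[1,-0.319,0.521,0,0.5]]]' 10
```

```text
time_s: 10.0
eef_pos: [0.6152, 0.1784, 0.1779]
eef_rot: [[0.132, 0.991, 0.0], [0.991, -0.132, 0.005], [0.005, -0.0, -1.0]]
contact_force: [0.7, 7.5, -0.3]
width: 0.0175
gripper_force: 10.0
```

```bash
python3 -m jog '[[[-1,0,0,0,0],[-1,0,0,0,0],[-1,0,0,0,0],[-1,0,0,0,0],[-1,0,0,0,0],[-1,0,0,-0.1,0],[-1,0,0,-0.2,0],[-1,0,0,-0.3,0],[-1,0,0,-0.3,0],[-1,0,0,-0.3,0]]]' 10
python3 - <<'E'
from h import *
a,_=cap('top','top3.png');b,_=cap('side','side3.png')
A=cv2.resize(a[170:250,250:330],None,fx=5,fy=5,interpolation=cv2.INTER_CUBIC)
B=cv2.resize(b[90:250,200:360],None,fx=2.5,fy=2.5,interpolation=cv2.INTER_CUBIC)
cv2.imwrite('pics/c3.png',np.hstack([A,B]));print(manip.observe()['time_s'])
E
```

```text
time_s: 11.0
eef_pos: [0.6153, 0.1755, 0.2683]
eef_rot: [[0.132, 0.991, 0.001], [0.991, -0.132, 0.0], [0.0, 0.001, -1.0]]
contact_force: [-0.6, -0.4, -0.3]
width: 0.0909
gripper_force: 0.0
11.1
```

View pics/c3.png

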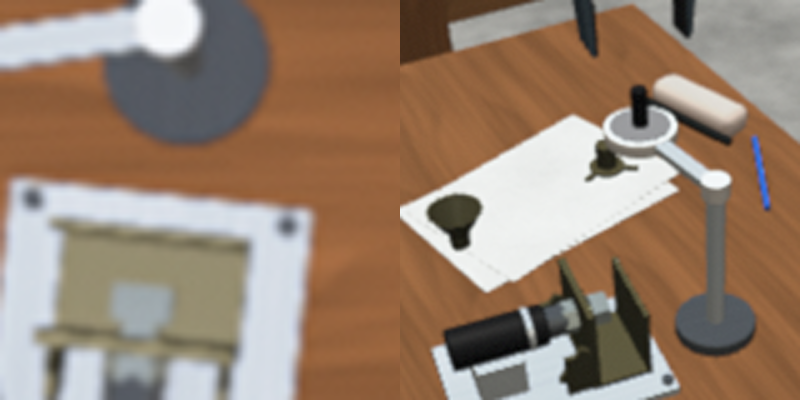

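The lamp is clear at the +y side. The bolt head is at about (278.3,230) in the top view. I'll enlarge for its position and phase.

```bash
python3 - <<'E'
from h import *
a=cv2.imread('pics/top3.png');b=cv2.imread('pics/side3.png')
for p in((278.3,226.6),(278.3,233.6),(272,230),(284.6,230)):print(np.round(onz('top',*p,.09),4))
ax=np.array([np.cos(np.radians(-7.26)),np.sin(np.radians(-7.26))]);O=np.array([.483,.0704])
q=onz('top',278.3,230.1,.09)[:2]-O;print('bolt in fixture',q@ax,q@[-ax[1],ax[0]])
for u,v,h in((241,353,.113),(40,335,.113),(250,245,.095),(52,226,.095)):
    q=onz('top',250+u/5,170+v/5,h)[:2]-O;print(np.round([q@ax,q@[-ax[1],ax[0]]],4))
A=cv2.resize(a[218:243,263:293],(480,400),interpolation=cv2.INTER_CUBIC)
B=cv2.resize(b[198:223,266:286],(320,400),interpolation=cv2.INTER_CUBIC)
cv2.imwrite('pics/c4.png',np.hstack([A,B]))
E
```

```text
[0.51  0.068 0.09 ]
[0.4925 0.0683 0.09  ]
[0.5019 0.0839 0.09  ]
[0.5012 0.0524 0.09  ]
bolt in fixture 0.018415331060524915 6.519009720279245e-05
[-0.002  -0.0527]
[-0.0034  0.0465]
[ 0.0515 -0.0512]
[0.0508 0.0482]
```

View pics/c4.png

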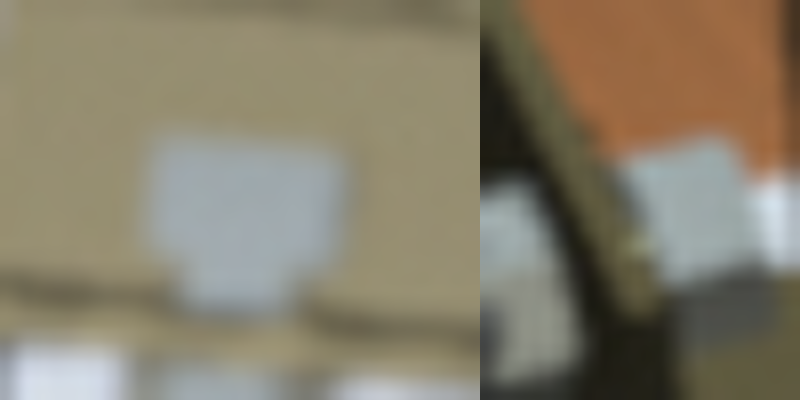

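The phase is near 0 (the side view shows one upright dark flat), so I'm going in now.

```bash
python3 -m jog '[[[-1,-0.1,-0.08,0,-0.045],[-1,-0.2,-0.16,0,-0.09],[-1,-0.3,-0.24,0,-0.135],[-1,-0.405,-0.318,0,-0.18],[-1,-0.405,-0.318,0,-0.225],[-1,-0.405,-0.318,0,-0.27],[-1,-0.405,-0.318,0,-0.315],[-1,-0.405,-0.318,0,-0.36],[-1,-0.405,-0.318,0,-0.405],[-1,-0.405,-0.318,0,-0.45],[-1,-0.405,-0.318,0.1,-0.498],[-1,-0.405,-0.318,0.25,-0.498],[-1,-0.405,-0.318,0.4,-0.498],[-1,-0.405,-0.318,0.49,-0.498],[-1,-0.405,-0.318,0.49,-0.498],[-1,-0.405,-0.318,0.49,-0.498]]]' 30
python3 - <<'E'
from h import *
s=manip.observe();R=np.array(s['eef_rot']);print(R.T@(np.array([.5048,.0676,.030])-s['eef_pos'])/.3)
E
```

```text
time_s: 12.7
eef_pos: [0.5044, 0.0677, 0.1207]
eef_rot: [[-0.99, 0.138, -0.001], [0.138, 0.99, -0.0], [0.001, -0.0, -1.0]]
contact_force: [0.9, 0.6, 0.0]
width: 0.0913
gripper_force: 0.0
[-1.70984923e-03 -9.04040784e-05  3.02181713e-01]
```

```bash
python3 -m jog '[[[-1,0,0,0.08,0],[-0.7,0,0,0.16,0],[-0.3,0,0,0.24,0],[-0.1,0,0,0.3,0],[0,0,0,0.3,0],[1,0,0,0.3,0],[1,0,0,0.3,0],[1,0,0,0.3,0],[1,0,0,0.3,0],[1,0,0,0.3,0],[1,0,0,0.3,0],[1,0,0,0.3,0],[1,0,0,0.3,0],[1,0,0,0.3,0],[1,0,0,0.3,0]]]' 30
python3 - <<'E'
from h import *
b,d=cap('side','side4.png')
cv2.imwrite('pics/c5.png',cv2.resize(b[90:270,190:370],None,fx=3.3,fy=3.3,interpolation=cv2.INTER_CUBIC))
s=manip.observe();print(s['time_s'],s['moment'])
E
```

```text
time_s: 14.2
eef_pos: [0.5058, 0.0693, 0.032]
eef_rot: [[-0.99, 0.139, 0.003], [0.139, 0.99, 0.003], [-0.003, 0.003, -1.0]]
contact_force: [-1.0, 5.4, 3.0]
width: 0.0306
gripper_force: 29.5
14.25 [ 1.1115823  -0.01824781  0.05673137]
```

View pics/c5.png

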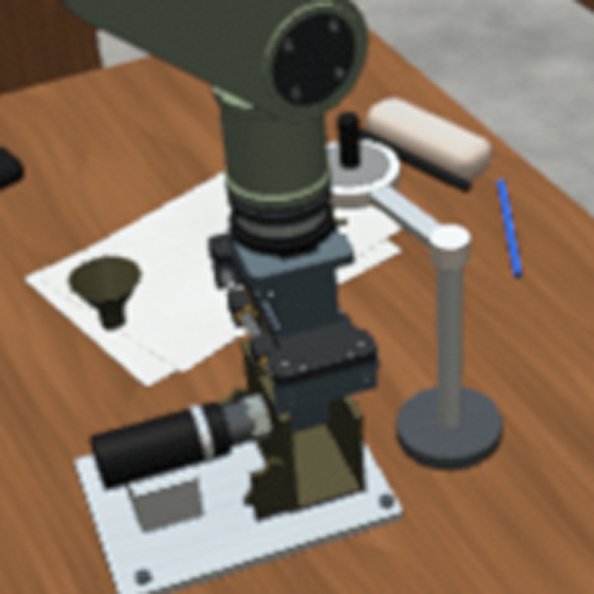

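The fingers grip across flats (30.6 mm at 29.5 N) and the lamp stays clear. Next, a steadiness and tip height check.

```bash
python3 -m jog '[[[1,0,0,0,0],[1,0,0,0,0],[1,0,0,0,0],[1,0,0,0,0],[1,0,0,0,0],[1,0,0,0,0],[1,0,0,0,0],[1,0,0,0,0],[1,0,0,0,0],[1,0,0,0,0]]]' 30
python3 - <<'E'
from h import *
d=np.load('pics/side4.png.npy')
for v in range(204,228,2):print(v,[np.round(world('side',u,v,d[v,u]),3).tolist() for u in(278,283,287)])
print(manip.observe()['moment'])
E
```

```text
time_s: 15.25
eef_pos: [0.5058, 0.0693, 0.032]
eef_rot: [[-0.99, 0.139, 0.003], [0.139, 0.99, 0.003], [-0.003, 0.003, -1.0]]
contact_force: [0.3, 5.6, 3.6]
width: 0.0306
gripper_force: 29.5
204 [[0.464, -0.019, 0.189], [0.475, -0.021, 0.186], [0.486, -0.02, 0.18]]
206 [[0.465, -0.016, 0.18], [0.477, -0.016, 0.175], [0.486, -0.019, 0.173]]
208 [[0.465, -0.015, 0.174], [0.48, -0.01, 0.163], [0.488, -0.014, 0.162]]
210 [[0.467, -0.009, 0.162], [0.478, -0.012, 0.159], [0.487, -0.014, 0.157]]
212 [[0.467, -0.008, 0.155], [0.478, -0.011, 0.152], [0.488, -0.012, 0.148]]
214 [[0.466, -0.01, 0.151], [0.5, 0.04, 0.095], [0.512, 0.042, 0.087]]
216 [[0.487, 0.043, 0.092], [0.5, 0.04, 0.088], [0.512, 0.042, 0.081]]
218 [[0.478, 0.02, 0.108], [0.5, 0.043, 0.079], [0.51, 0.039, 0.077]]
220 [[0.478, 0.022, 0.099], [0.523, 0.095, 0.018], [0.532, 0.089, 0.018]]
222 [[0.177, -0.697, 0.83], [0.52, 0.091, 0.016], [0.529, 0.083, 0.018]]
224 [[0.476, 0.02, 0.089], [0.515, 0.079, 0.02], [0.526, 0.078, 0.015]]
226 [[0.476, 0.021, 0.081], [0.512, 0.074, 0.018], [0.522, 0.069, 0.018]]
[ 1.0701259  -0.0316812   0.03530565]
```

The grip is steady: width was constant over 1 s, and the bolt's drag would have changed it. The grasp point is about 17 mm from the head's centre by camera, or 25 mm by the reported pose. Both are under 30 mm, so I'm handing in.

```bash
python3 -c "
from station import manip
print(manip.hand_in())"
```

```text
the job is handed in; nothing more can be done
None
```

I handed the job in at about 15 s with the lamp swung roughly 90° clear to the left and the bolt head held across its flats at about 30 N, with no sign of turning; I never touched the bystanders, and the judge's verdict was not shown.

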